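Close the embedding mould with locking pliers and free them

TASK

Close the small two-part embedding mould with the red-handled locking pliers, not with the fingers: bring the open jaws over its two halves, squeeze the handles until the pliers snap over centre and stay locked on the fully closed mould by themselves. Then let go, work the yellow release lever so that the pliers spring open, take them off and lay them flat on the desk, open and a few centimetres clear of the mould, which stays shut. Leave the other things on the desk where they are.

Things in the scene. Friction and masses are not known exactly. Their poses are not given: they have to be found in the camera images.
- pliers: Locking pliers lying flat, 0.44 kg, 285 mm long. Origin: on the pivot axis at the underside; own +x to the jaw tips, -x to the handles, +z up. Here is a steel head block 34 (x) x 36 (y) x 24 mm high: grip it across y to carry. Fixed lever: jaw at +y, short red handle at -y; moving lever: jaw at -y, long red handle at +y. Loose: they shift and turn while squeezed or released
- jaw_mid (a point): Point of the pliers 80 mm ahead of the pivot (own y = 0), 12 mm above the underside. Biting faces reach from x = 68 to 92 mm, z = 3 to 21 mm; jaws 14 mm thick. Fixed jaw's face at own y = +16 mm, moving one at -16 mm when locked on the mould (32 mm, parallel); wide open it is swung out 0.285 rad about the pivot (about 51 mm between the near corners, 55 mm at mid jaw)
- pliers_handle (a joint): Angle of the moving lever (rad): 0 = wide open, held there by a spring; grows as the handles are squeezed; dead centre about 0.24, then it snaps shut and stays; about 0.285 locked on the closed mould; stop 0.31. Squeezing 92 mm behind the pivot takes up to about 13 N
- handle_point (a point): Middle of the moving handle (12 mm thick, 22 mm high, ends 195 mm behind the pivot), 92 mm behind the pivot. Squeeze here against the fixed handle, whose middle here is pliers' own x = -92, y = -14 mm, z = 11 mm (12 mm thick, straight along own x from -40 to -125 mm). Over both outsides about 68 mm wide open, 40 mm locked
- lever_tip (a point): Tail of the yellow release lever (50 long, 7 thick, 21 mm high), 44 mm behind its pivot. The pivot is on the inner side of the moving handle, 137 mm behind the pliers' pivot; the tail splays 27 degrees inward from the handle's rear. Pinch tail and handle rear together (44 mm over both at rest, 20 mm when shut, up to about 6 N): this pries the locked pliers open
- release_lever (a joint): Angle of the release lever (rad): 0 = rest, 0.5 = tail along the moving handle; it springs back by itself. Frees the locked pliers at about 0.35 to 0.5
- mould: Two-part embedding mould, fixed to the desk. Origin on the desk, under the joint plane, where the halves leave the blue stand (stand: x = 2 to 72, y = -50 to 50, 44 mm high). Halves stick out 45 mm to own -x, z = 3 to 34 mm: silvery-white fixed half at y = -16 to 0 mm; orange brass half at y = 0 to 16 when closed, slides along +y to open, about 4 N friction. 32 mm over both when closed
- mould_half (a joint): Gap between the halves (m): 0 = closed, 0.004 to 0.007 at the start; the brass half stays where it is left
- mould_bite (a point): Where the jaws should bite: on the joint plane, 25 mm in front of the stand, 13 mm above the desk. The pliers' jaw_mid belongs near here, pliers flat on the desk and pointing as the mould does (own x axes parallel within the jaw opening), set on from above or from the front
- petri_a: petri dish, 55 mm, bystander
- petri_b: petri dish, 55 mm, bystander
- staining_jar: square staining jar, 60 mm wide, 102 mm high, bystander
- timer: small white timer, 66x70x18 mm, bystander
- mug_1: spotted mug, 93 mm high, bystander
- tally_counter: round tally counter, 58x73x26 mm, bystander
- cover_box_1: small white box, 36x36x24 mm, bystander

How it is judged:
By the outcome, as a careful person would: the job done as asked, in the order asked, and still so for the second after the job is handed in, with the robot touching nothing.
It also fails if it takes over 64 s, if anything falls off the work surface, if the arm or the gripper's body presses on something with over 40 N, if the wrist force passes 120 N, or if a joint passes its speed limit or range.

ROBOT

A 7-joint arm with a two-finger parallel gripper is mounted at the origin on a cart in front of the work surface, level with it; the furniture and walls round the work are solid. World frame = base frame: x ahead of the robot, y to its left, z up, the work surface at z = 0. Lengths are in m, angles in rad, forces in N, time in s.
With the tool pointing down it reaches from about 0.425 to 0.95 m from the base axis. Payload 4.7 kg.
Tool frame: the origin (TCP) lies between the finger pads; the fingertips stand 25 mm ahead of it and the grasp point (between the pads) lies 6 mm ahead of it; z points along the fingers, y is the line along which they close (so a half turn about z gives the same grasp; the last joint's range is limited). The gripper opens to 85 mm and grips with 20 to 120 N. Pads are 22 mm wide; open, the fingers measure 114 mm over their backs; the gripper's body (76 mm by 85 mm) begins 54 mm behind the grasp point. The pads swing forward as they close: fully open they stand 13 mm farther back than shut.
Start: joints at [1.141, 0.469, -0.049, 1.532, 0.024, 1.141, -0.082], TCP at [0.263, -0.622, 0.256] pointing down, gripper open.
Joint ranges: [-2.59, 2.59], [-0.33, 1.99], [-1.39, 1.29], [0.1, 2.45], [-1.04, 4.18], [0.21, 1.99], [-2.66, 2.66]. Speed limits (rad/s): [2.57, 2.57, 3.14, 3.14, 3.14, 3.14, 3.14].

INTERFACE

Orientations are given as a 3x3 rotation matrix whose columns are the frame's x, y, z axes.
In Python, from rig import * gives the robot as it stands. Calls block until the motion is done:
- movep(position, orientation): joint-space move of the TCP to a pose.
- move_l(position, attitude=None, feed=0.15, until_force=None): straight line of the TCP; attitude=None keeps the orientation; feed is the mean speed in m/s. With until_force (N) it stops when the force on the tool has changed by that much, and returns True; else False.
- move_joints(angles): joint-space move.
- command_gripper(opening, newtons=None): finger opening in m; newtons is the grip in N (None keeps the last); returns when the fingers have stopped.
- sleep(seconds).
- inverse_kinematics(position, orientation): joint angles nearest the present ones, or None.
- sense(): the state.
- camera(name): name is "scene" or "top" or "wrist"; returns (picture, depth): 400x640x3 uint8, red, green, blue; 400x640 float32, m along the optical axis (not along the pixel's ray), 0 where there is no reading.
- camera_params(name): a dict with "K" (3x3 intrinsics, pixels), "position" and "rotation" of the camera in the world; the wrist camera has in their place "tool_from_camera" (4x4, takes a point from camera to tool coordinates, whose origin is the TCP and whose axes are the flange's). Camera axes: x right, y down, z forward; pixel columns grow to the right and rows downward; lengths in m; the calibration is good to about 2 mm. A picture is of the moment at which its call begins: read the wrist's pose just before it. camera_params takes no time and is no camera call.
A pose or a line that the arm cannot do raises Unreachable and nothing moves.
- finish_job(): hands the job in; it is judged then, once.
The state is a dict: "time_s": time; "joint_pos": joint angles; "qd": joint speeds; "joint_efforts": joint torques, N m; "position": TCP position; "tcp_rot": TCP orientation; "wrist_force": force on the tool from outside, world axes, zero at the start; "ft_torque": the same for the moment, N m; "finger_gap": finger opening in m; "gripper_force": force on a finger pad.
Only numpy, scipy, OpenCV 4.12 (cv2) and the standard library are available. Lean on these libraries where they do the work, as an engineer would, in place of code of your own. Each camera call takes 0.05 s, during which the arm holds its last target. There are 200 camera calls.

## Working session

There is one attempt and no reset: what is moved stays moved. The work goes in short steps, each a Python script; the robot and the scene stay as the last script left them, time stands still between calls to the robot, and variables do not carry over. Pictures are saved under pics/ and viewed, at most 13 in all, crops included, and the job is handed in when it is done.

```bash
mkdir -p pics; ls; cat > h.py <<'E'
from rig import *
import numpy as np, cv2
def snap(name,f):
    p,d=camera(name); cv2.imwrite('pics/'+f,p[:,:,::-1]); np.save('pics/'+f[:-4]+'.npy',d); return p,d
def cam(name):
    c=camera_params(name); return np.array(c['K']),np.array(c['position']),np.array(c['rotation'])
def ray(name,uv,z):
    K,p,R=cam(name); uv=np.atleast_2d(uv).astype(float)
    d=(R@np.linalg.inv(K)@np.c_[uv,np.ones(len(uv))].T).T
    return p+d*((z-p[2])/d[:,2])[:,None]
def cloud(name,d):
    K,p,R=cam(name); v,u=np.mgrid[:400,:640]
    c=np.stack([(u-K[0,2])/K[0,0]*d,(v-K[1,2])/K[1,1]*d,d],-1)
    return c@R.T+p
def rot(yaw): # tool down, tool y axis (closing line) at angle yaw
    y=np.array([np.cos(yaw),np.sin(yaw),0]); z=np.array([0,0,-1.]); return np.c_[np.cross(y,z),y,z]
E
python3 - <<'E'
from h import *
a,_=snap('top','t0.png'); snap('scene','s0.png')
s=sense(); print(s['time_s'],s['position'],s['tcp_rot'],s['finger_gap'])
for n in('top','scene'): print(cam(n))
E
```

```text
pics
0.1 [ 0.26316053 -0.62107121  0.25536129] [[ 9.20746166e-01  3.90161408e-01 -7.57515547e-04]
 [ 3.90162137e-01 -9.20744778e-01  1.60012177e-03]
 [-7.31727193e-05 -1.76885987e-03 -9.99998433e-01]] 0.08529674325927769
(array([[429.2567783 ,   0.        , 323.14227669],
       [  0.        , 429.2567783 , 195.73756007],
       [  0.        ,   0.        ,   1.        ]]), array([0.37419366, 0.02138919, 1.19112018]), array([[ 0.0272995 , -0.98902835,  0.14518146],
       [-0.99916909, -0.0313946 , -0.02599045],
       [ 0.03026321, -0.1443513 , -0.98906362]]))
(array([[511.82710241,   0.        , 316.59117137],
       [  0.        , 511.82710241, 199.14503828],
       [  0.        ,   0.        ,   1.        ]]), array([0.34055506, 0.98435323, 1.12469403]), array([[-0.98296112, -0.12391184,  0.13576926],
       [-0.18321941,  0.71983   , -0.66953373],
       [-0.01476763, -0.68300119, -0.73026796]]))
```

View pics/t0.png

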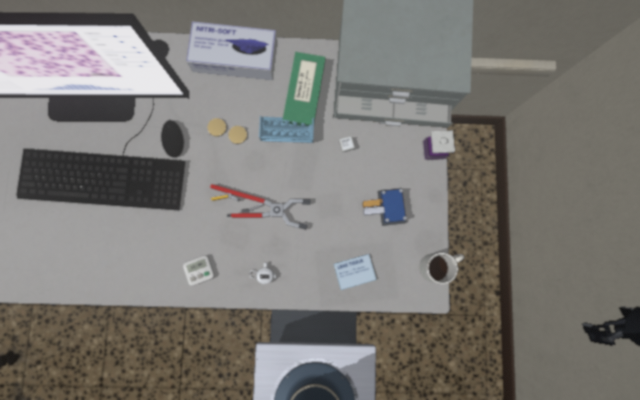

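View pics/s0.png

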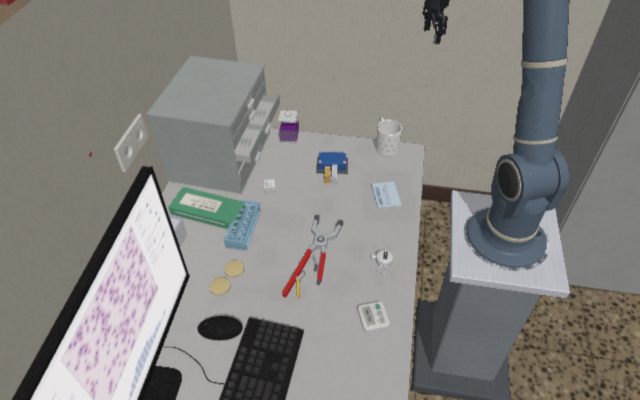

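The top view shows the pliers with pivot near (277,210), jaws towards image right (world -y). The mould is near (372,206) in front of the blue stand at (393,206). They are nearly parallel. Next I'll take coarse positions, then a close wrist view.

```bash
python3 - <<'E'
from h import *
np.set_printoptions(precision=4,suppress=True)
print(ray('top',[[277,210],[372,206],[393,206],[302,201],[304,225],[238,215]],0.022))
print(camera_params('wrist'))
for yaw in (0,np.pi):
  for p in ([.42,.12,.33],[.42,0.0,.33]): print(yaw,p,inverse_kinematics(p,rot(yaw)))
E
```

```text
[[ 0.5024  0.1156  0.022 ]
 [ 0.5215 -0.1446  0.022 ]
 [ 0.5233 -0.2028  0.022 ]
 [ 0.5294  0.0483  0.022 ]
 [ 0.4637  0.0406  0.022 ]
 [ 0.4855  0.2207  0.022 ]]
{'K': array([[339.7352,   0.    , 321.0249],
       [  0.    , 339.7352, 197.7198],
       [  0.    ,   0.    ,   1.    ]]), 'tool_from_camera': array([[ 0.0001, -0.954 , -0.2998,  0.0776],
       [ 1.    ,  0.    ,  0.0002,  0.0016],
       [-0.0002, -0.2998,  0.954 , -0.1193],
       [ 0.    ,  0.    ,  0.    ,  1.    ]])}
0 [0.42, 0.12, 0.33] [ 0.61    0.0833 -1.0188  1.919   0.0767  1.1799 -0.4366]
0 [0.42, 0.0, 0.33] [ 0.6494  0.0138 -0.7417  1.9581  0.0101  1.1733 -0.0962]
3.141592653589793 [0.42, 0.12, 0.33] None
3.141592653589793 [0.42, 0.0, 0.33] None
```

```bash
cat >> h.py <<'E'
def wsnap(f):
    s=sense(); p,d=snap('wrist',f); c=camera_params('wrist'); T=np.array(c['tool_from_camera'])
    Rt=np.array(s['tcp_rot']); np.savez('pics/'+f[:-4]+'.npz',K=c['K'],R=Rt@T[:3,:3],p=np.array(s['position'])+Rt@T[:3,3]); return p,d
def wray(f,uv,z):
    n=np.load('pics/'+f[:-4]+'.npz'); K,p,R=n['K'],n['p'],n['R']; uv=np.atleast_2d(uv).astype(float)
    d=(R@np.linalg.inv(K)@np.c_[uv,np.ones(len(uv))].T).T
    return p+d*((z-p[2])/d[:,2])[:,None]
E
python3 - <<'E'
from h import *
movep([.47,.06,.32],rot(0)); p,d=wsnap('w0.png'); print(sense()['time_s'])
E
```

```text
2.6833
```

View pics/w0.png

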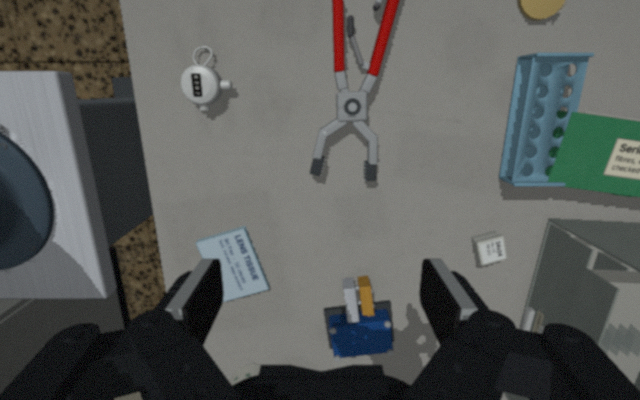

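The wrist view shows the pivot screw at (352,107), jaw tips at (317,168) and (371,172). The mould halves are silver at (350,300) and brass at (366,297), and the blue stand is at (360,328). Now I'll fit these.

```bash
python3 - <<'E'
from h import *
np.set_printoptions(precision=4,suppress=True)
im=cv2.imread('pics/w0.png'); d=np.load('pics/w0.npy'); hsv=cv2.cvtColor(im,cv2.COLOR_BGR2HSV)
n=np.load('pics/w0.npz'); v,u=np.mgrid[:400,:640]; K=n['K']
P=np.stack([(u-K[0,2])/K[0,0]*d,(v-K[1,2])/K[1,1]*d,d],-1)@n['R'].T+n['p']
H,S,V=cv2.split(hsv)
def comps(m,name):
    k,l,st,c=cv2.connectedComponentsWithStats(m.astype(np.uint8))
    for i in range(1,k):
        if st[i,4]>60:
            print(name,st[i],c[i]); z=np.median(P[l==i][:,2]); print('  z',np.percentile(P[l==i][:,2],[5,50,95]))
            r=cv2.minAreaRect(cv2.findContours((l==i).astype(np.uint8),0,2)[0][0]); b=cv2.boxPoints(r)
            print('  rect',r, 'world\n',wray('w0.png',b,z))
roi=np.zeros(H.shape,bool); roi[:,280:420]=1
comps(roi&((H<6)|(H>174))&(S>150),'red')
roi[:260]=0; roi[360:]=0
comps(roi&(H>8)&(H<25)&(S>110),'brass')
comps(roi&(S<40)&(V>140)&(P[...,2]>.02),'silver')
comps(roi&(H>100)&(H<125)&(S>130),'blue')
# head
c=wray('w0.png',[[352,107]],.024); print('pivot',c, P[107,352],P[104:111,340:366:5,2])
print('bg V',hsv[220,300],hsv[300,350],hsv[310,300])
cv2.imwrite('pics/c0.png',cv2.resize(im[60:200,280:420],(560,560),interpolation=2))
cv2.imwrite('pics/c1.png',cv2.resize(im[260:370,300:420],(600,550),interpolation=2))
cv2.imwrite('pics/c01.png',np.hstack([cv2.resize(im[70:190,300:400],(390,468)),cv2.resize(im[265:365,310:400],(390,433))[:468].copy() if 0 else cv2.resize(im[265:365,317:400],(390,468))]))
E
```

```text
red [333   0  11  71 673] [338.2883  34.5587]
  z [0.0214 0.0233 0.0249]
  rect ((338.3326721191406, 34.97038269042969), (70.16045379638672, 9.686497688293457), 88.72696685791016) world
 [[0.4847 0.2284 0.0233]
 [0.4952 0.2286 0.0233]
 [0.4982 0.1573 0.0233]
 [0.4871 0.1571 0.0233]]
red [368   0  31  76 816] [382.9154  35.8983]
  z [0.0164 0.0232 0.0246]
  rect ((382.5867614746094, 36.404293060302734), (11.13186264038086, 78.42378234863281), 15.64224624633789) world
 [[0.5244 0.1543 0.0232]
 [0.5443 0.2311 0.0232]
 [0.5561 0.2282 0.0232]
 [0.5369 0.1511 0.0232]]
brass [358 276  16  40 442] [365.5747 296.1403]
  z [0.0125 0.0351 0.0367]
  rect ((365.0999755859375, 295.8000183105469), (39.567081451416016, 12.651541709899902), 82.87498474121094) world
 [[ 0.5189 -0.1044  0.0351]
 [ 0.5357 -0.102   0.0351]
 [ 0.545  -0.164   0.0351]
 [ 0.5276 -0.1665  0.0351]]
silver [344 289  14  33 268] [351.0261 302.9552]
  z [0.0345 0.0357 0.0369]
  rect ((350.6692199707031, 304.8538513183594), (32.86920166015625, 10.046812057495117), 82.87498474121094) world
 [[ 0.5021 -0.1228  0.0357]
 [ 0.5156 -0.1209  0.0357]
 [ 0.5227 -0.1732  0.0357]
 [ 0.5088 -0.1753  0.0357]]
blue [ 329  309   63   48 2164] [360.8295 334.6081]
  z [0.0232 0.0414 0.0428]
  rect ((360.67315673828125, 332.9234924316406), (42.499202728271484, 60.70024108886719), 83.51692199707031) world
 [[ 0.481  -0.1602  0.0414]
 [ 0.5634 -0.1493  0.0414]
 [ 0.5743 -0.2198  0.0414]
 [ 0.4882 -0.2317  0.0414]]
pivot [[0.5084 0.1162 0.024 ]] [0.5081 0.1164 0.0278] [[0.0266 0.0271 0.0283 0.0289 0.028  0.025 ]
 [0.0266 0.0267 0.028  0.029  0.0271 0.025 ]
 [0.0254 0.0271 0.0279 0.0285 0.0271 0.0254]
 [0.0253 0.0259 0.0278 0.0289 0.0276 0.026 ]
 [0.0251 0.0281 0.0283 0.0276 0.029  0.0253]
 [0.0254 0.0268 0.0291 0.0271 0.0267 0.0262]
 [0.0268 0.0279 0.0276 0.0301 0.0263 0.0254]]
bg V [ 38   8 129] [107  14 159] [ 30  10 129]
```

View pics/c01.png

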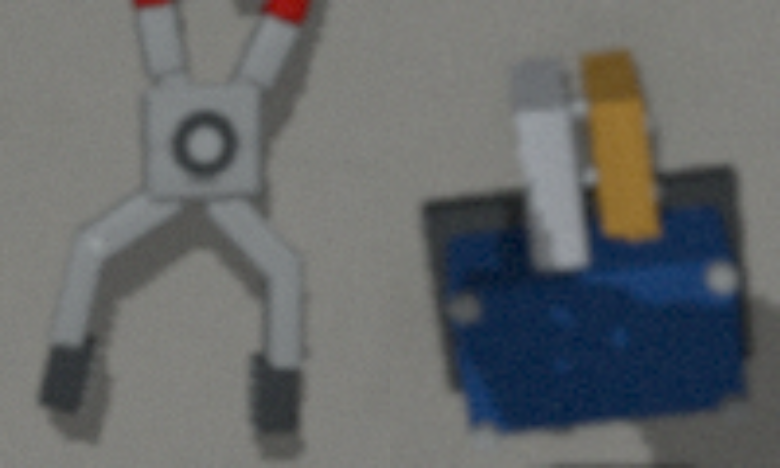

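```bash
python3 - <<'E'
from h import *
np.set_printoptions(precision=4,suppress=True)
im=cv2.imread('pics/w0.png'); d=np.load('pics/w0.npy'); hsv=cv2.cvtColor(im,cv2.COLOR_BGR2HSV)
n=np.load('pics/w0.npz'); v,u=np.mgrid[:400,:640]; K=n['K']
P=np.stack([(u-K[0,2])/K[0,0]*d,(v-K[1,2])/K[1,1]*d,d],-1)@n['R'].T+n['p']
H,S,V=cv2.split(hsv); t=.135; xm=np.array([np.sin(t),-np.cos(t),0]); ym=np.array([np.cos(t),np.sin(t),0])
roi=(u>315)&(u<405)&(v>265)&(v<370)
O=np.array([.524,-.165,0])
br=(H>8)&(H<25)&(S>110)
for nm,m in dict(brassTop=br&(P[...,2]>.031),brassFront=br&(P[...,2]<.028),silverTop=(S<40)&(V>140)&(P[...,2]>.031),
  silverFront=(S<40)&(P[...,2]<.028)&(P[...,2]>.010)&(v<300)&(u>340)&(u<362),blueTop=(H>100)&(H<125)&(S>130)&(P[...,2]>.038),blueFront=(H>100)&(H<125)&(S>130)&(P[...,2]<.036)&(P[...,2]>.012)&(v<330)).items():
    q=P[roi&m]; a=(q-O)@xm; b=(q-O)@ym; print(nm,len(q),'x',np.percentile(a,[2,10,50,90,98])*1e3,'y',np.percentile(b,[2,10,50,90,98])*1e3,'z',np.median(q[:,2]))
E
```

```text
brassTop 326 x [-44.975  -42.946  -24.088   -5.5019  -1.3829] y [ 5.7224  6.8955 12.9476 18.9909 20.2594] z 0.03552786302741168
brassFront 101 x [-45.5559 -45.1417 -44.2872   6.8417   8.8339] y [ 5.4085  5.6107 11.9878 18.3079 19.5244] z 0.01849129429230184
silverTop 268 x [-43.4964 -40.5267 -23.6998  -0.3427   5.9147] y [-15.6701 -13.6505  -8.242   -3.754   -2.7914] z 0.035705795725732625
silverFront 96 x [-45.2448 -44.9763 -44.269  -37.8925 -35.1485] y [-15.823  -14.3078  -7.1205   1.2872   3.9422] z 0.020876204000478404
blueTop 1785 x [ 8.6609 11.5521 33.2092 54.2998 59.1419] y [-40.0161 -31.8696  -0.4332  31.0156  39.0124] z 0.04158626635226009
blueFront 331 x [ 7.7921  8.2527  8.9828  9.7423 10.2792] y [-41.5298 -37.2057   3.6327  36.3568  40.3108] z 0.02759738104070497
```

```bash
cat >> h.py <<'E'
TM=.135; OM=np.array([.5238,-.1656]); XM=np.array([np.sin(TM),-np.cos(TM)]); YM=np.array([np.cos(TM),np.sin(TM)])
def M(x,y,z): return list(OM+x*XM+y*YM)+[z]   # mould coords (m) -> world
def st(t=''):
    s=sense(); print(t,round(s['time_s'],2),np.round(s['position'],4),'F',np.round(s['wrist_force'],1),'gap',round(s['finger_gap'],4),'g',np.round(s['gripper_force'],1),flush=True)
E
python3 - <<'E'
from h import *
a=.038
movep([.509,.1165,.10],rot(a)); st()
print(move_l([.509,.1165,.029],feed=.12,until_force=10)); st('down')
command_gripper(.03,80); st('grip')
move_l([.509,.1165,.041],feed=.08); st('lift')
move_l(M(-165,11,0)[:0] or M(-.165,.011,.041),rot(TM),feed=.1); st('pre')
wsnap('w1.png'); snap('scene','s1.png')
im=cv2.imread('pics/w1.png'); s=cv2.imread('pics/s1.png')[140:290,260:400]
cv2.imwrite('pics/v1.png',np.hstack([im[:,100:540],cv2.resize(s,(360,400))]))
E
```

```text
3.6 [0.5101 0.1163 0.101 ] F [-0.4  0.3  0.1] gap 0.0855 g 0.0
False
down 4.34 [0.5096 0.1167 0.0297] F [-0.   0.   0.2] gap 0.0853 g 0.0
grip 4.86 [0.509  0.1166 0.0297] F [-0.9 -0.9  6.2] gap 0.0339 g 81.0
lift 5.16 [0.5091 0.1163 0.0413] F [ 0.2  0.1 -3.9] gap 0.0343 g 80.3
pre 6.48 [5.125e-01 3.000e-04 4.110e-02] F [ 0.4  0.3 -4.7] gap 0.0343 g 80.2
```

View pics/v1.png

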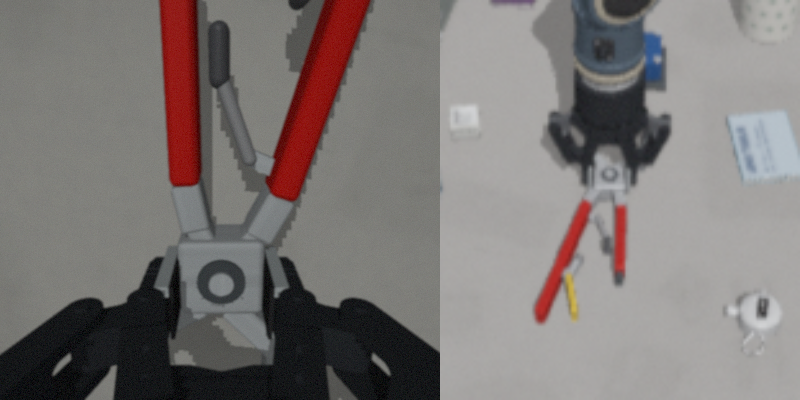

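The head is held between the pads at crop (221,280) and the handles trail up the image; the scene crop shows them free of the desk. I'll check the pliers' yaw in the hand from the fixed handle, then insert.

```bash
python3 - <<'E'
from h import *
np.set_printoptions(precision=4,suppress=True)
im=cv2.imread('pics/w1.png'); H,S,V=cv2.split(cv2.cvtColor(im,cv2.COLOR_BGR2HSV))
m=((H<6)|(H>174))&(S>150)
L=[];C=[]
for r in range(10,175,8):
    c=np.where(m[r,230:320])[0]+230; L.append([c.min(),r]); C.append([c.min()*.5+c.max()*.5,r])
for q in (L,C):
    w=wray('w1.png',q,.022+.012)[:,:2]; k=np.polyfit(w[:,1],w[:,0],1); print('heading',-np.arctan(k[0]))
    o=np.array(sense()['position'][:2]); print(((w-o)@XM)[[0,-1]],((w-o)@YM)[[0,-1]])
p=wray('w1.png',[[100+221,282]],.026+.012)[0,:2]; print('pivot rel TCP own x,y',(p-o)@XM,(p-o)@YM)
E
```

```text
heading 0.14614329771790213
[-0.101  -0.0466] [-0.0187 -0.018 ]
heading 0.14473450923574172
[-0.101  -0.0466] [-0.0128 -0.0123]
pivot rel TCP own x,y -0.0006744537908184151 0.001418023887115093
```

```bash
python3 - <<'E'
from h import *
print(move_l(M(-.105,.011,.041),feed=.08,until_force=8)); st('in')
print(move_l(M(-.105,.011,.027),feed=.04,until_force=6)); st('low')
command_gripper(.06); st('rel')
command_gripper(.085)
move_l(M(-.105,.011,.11),feed=.2)
# look from behind, over the handles
move_l(M(-.20,.02,.20),feed=.25); wsnap('w2.png'); st()
E
```

```text
False
in 7.48 [ 0.5205 -0.0594  0.041 ] F [-0.8  0.4 -4.6] gap 0.0341 g 80.2
True
low 7.83 [ 0.5209 -0.0595  0.0297] F [-1.  -0.3  5.7] gap 0.0343 g 81.6
rel 8.19 [ 0.5197 -0.0601  0.0287] F [-0.1  0.  -0.5] gap 0.0602 g 0.0
 9.85 [0.5158 0.0333 0.1982] F [-0.4 -1.  -0.7] gap 0.0852 g 0.0
```

View pics/w2.png

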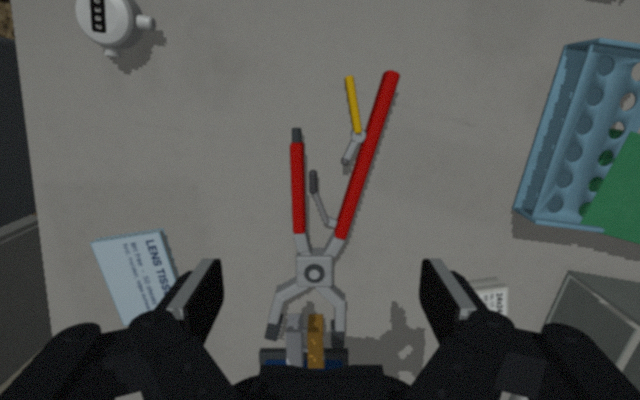

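The pliers lie flat with both jaws straddling the halves: jaw tips at (273,330) and (338,337), pivot at (315,272). The fixed handle runs (298,140)-(299,232). I'll check the pose numerically, then move to the handles.

```bash
python3 - <<'E'
from h import *
np.set_printoptions(precision=4,suppress=True)
m=lambda w:((w-OM)@np.c_[XM,YM])
im=cv2.imread('pics/w2.png'); H,S,V=cv2.split(cv2.cvtColor(im,cv2.COLOR_BGR2HSV))
r_=((H<6)|(H>174))&(S>150); C=[]
for r in range(150,228,6):
    c=np.where(r_[r,285:312])[0]+285; C.append([c.mean(),r])
w=m(wray('w2.png',C,.022)[:,:2]); k=np.polyfit(w[:,0],w[:,1],1)
print('fixed handle rel heading',np.arctan(k[0]),'y at x=-.197',np.polyval(k,-.197))
print('pivot',m(wray('w2.png',[[315,272]],.026)[:,:2]))
E
python3 - <<'E'
from h import *
move_l(M(-.197,.025,.06),rot(TM),feed=.25); 
print(move_l(M(-.197,.025,.030),feed=.1,until_force=8)); st('at handles')
command_gripper(.072,40); st(); 
command_gripper(.067,40); st()
E
```

```text
fixed handle rel heading 0.004948673466141181 y at x=-.197 -0.001677246598407091
pivot [[-0.1069  0.0136]]
False
at handles 11.01 [0.5222 0.0331 0.0303] F [-0.4  0.2 -0.1] gap 0.0852 g 0.0
 11.3 [0.5224 0.033  0.0305] F [ 0.2 -0.2 -0.3] gap 0.0718 g 0.0
 11.53 [0.5227 0.0332 0.0308] F [-0.8 -0.2  4.9] gap 0.0671 g 7.8
```

```bash
python3 - <<'E'
from h import *
for g in (.063,.059,.055,.051,.047,.044,.041,.039):
    command_gripper(g,60); y=max(0,(g-.040)/.028*.025); 
    move_l(M(-.197,y,.030),feed=.06); st(g)
wsnap('w3.png')
E
```

```text
0.063 12.01 [0.5194 0.0331 0.0313] F [ 1.  -0.1  7.4] gap 0.0633 g 10.0
0.059 12.48 [0.5164 0.0332 0.0316] F [0.8 1.4 9.4] gap 0.0597 g 10.4
0.055 12.96 [0.5129 0.0329 0.0317] F [2.  1.8 9.1] gap 0.0553 g 9.2
0.051 13.43 [0.5096 0.0324 0.0317] F [1.5 1.4 9.1] gap 0.0511 g 6.5
0.047 13.91 [0.5047 0.0311 0.0306] F [2.4 1.6 2.3] gap 0.0469 g 1.8
0.044 14.38 [0.5003 0.0298 0.0296] F [1.7 1.4 1.1] gap 0.0441 g 0.9
0.041 14.84 [0.4975 0.0293 0.0298] F [-0.5 -0.2 -0.2] gap 0.0412 g 0.1
0.039 15.31 [0.4973 0.0294 0.0299] F [-0.7 -1.3  1.5] gap 0.0393 g 12.7
```

View pics/w3.png

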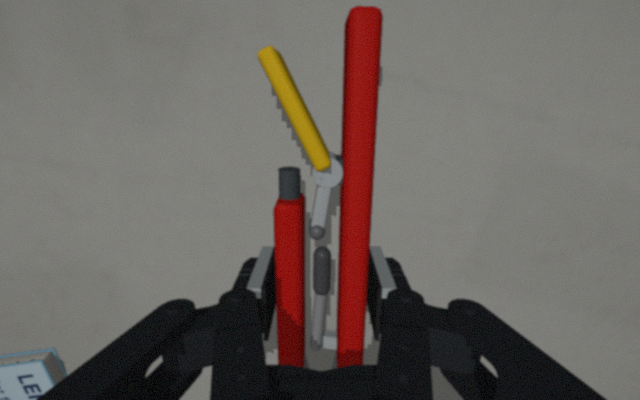

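Both handles sit nearly parallel between the pads. I'll give one firm squeeze, let go, then inspect the mould from above and see whether the lock holds.

```bash
python3 - <<'E'
from h import *
command_gripper(.034,40); st('firm')
command_gripper(.060); st('open'); command_gripper(.085)
move_l(M(-.197,.005,.08),feed=.2)
move_l(M(-.17,.01,.22),feed=.3); wsnap('w4.png'); st()
E
```

```text
firm 15.57 [0.4971 0.0295 0.0302] F [-2.5 -1.7  5.4] gap 0.0379 g 40.3
open 15.93 [0.4974 0.0298 0.0299] F [ 0.2 -0.2  0.1] gap 0.0596 g 0.0
 17.38 [0.5096 0.0039 0.2184] F [ 0.1 -0.6 -0.3] gap 0.0852 g 0.0
```

View pics/w4.png

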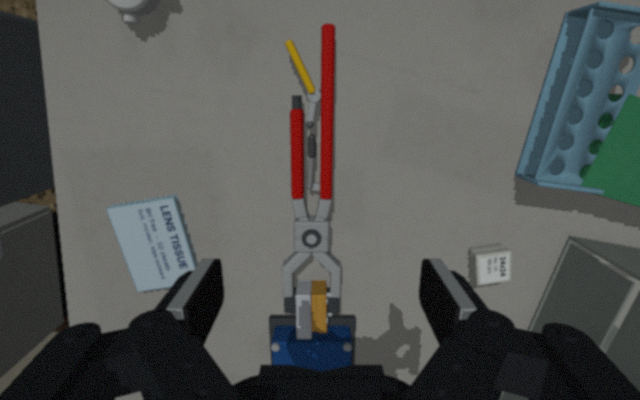

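The pliers are locked by themselves with the brass and silver halves flush (~(312,298)). The yellow tail tip is at (290,42) and the handle rear at (328,28). Next I'll locate the tail and handle.

```bash
python3 - <<'E'
from h import *
np.set_printoptions(precision=4,suppress=True)
m=lambda w:((w-OM)@np.c_[XM,YM])
im=cv2.imread('pics/w4.png'); H,S,V=cv2.split(cv2.cvtColor(im,cv2.COLOR_BGR2HSV))
red=((H<6)|(H>174))&(S>150); yel=(H>18)&(H<32)&(S>150); yel[:,400:]=0; yel[150:]=0
for n,k in(('yel',yel),('handle rear',red&(np.mgrid[:400,:640][0]<95))):
    ys,xs=np.where(k); w=m(wray('w4.png',np.c_[xs,ys],.0215)[:,:2])
    print(n,len(xs),'x',w[:,0].min(),w[:,0].max(),'y',w[:,1].min(),w[:,1].max())
    for x in (-.265,-.275,-.283,-.29): 
        q=w[abs(w[:,0]-x)<.003]; print('  at',x,q[:,1].min() if len(q) else 0,q[:,1].max() if len(q) else 0)
print('pivot',m(wray('w4.png',[[312,239]],.026)[:,:2]))
for u,v in((300,285),(316,285),(323,285)): print(m(wray('w4.png',[[u,v]],.034)[:,:2]))
print('brass/silver edges row 300:'); br=(H>8)&(H<25)&(S>110)
for r in (295,305,315):
    c=np.where(br[r,290:350])[0]+290; print(m(wray('w4.png',[[c.min()-.5,r],[c.max()+.5,r]],.034)[:,:2]).ravel())
E
```

```text
yel 398 x -0.28642313870743835 -0.24403038479155229 y -0.019827412736079006 0.003934866634411871
  at -0.265 -0.012486591208837373 -0.003821349959550342
  at -0.275 -0.01739176190766709 -0.008888889879578634
  at -0.283 -0.019827412736079006 -0.013007659833696915
  at -0.29 0 0
handle rear 850 x -0.2987324639426798 -0.242318479558382 y 0.01015476918377624 0.021389603116283743
  at -0.265 0.011035169913316488 0.020657782195604945
  at -0.275 0.011030643504021428 0.021389603116283743
  at -0.283 0.011027226349537483 0.021337045292198653
  at -0.29 0.011024197778067924 0.020406500593914002
pivot [[-0.1033  0.0011]]
[[-0.0557 -0.0114]]
[[-0.0557  0.005 ]]
[[-0.0557  0.0121]]
brass/silver edges row 300:
[-0.044   0.0003 -0.044   0.0147]
[-0.0319  0.0002 -0.032   0.0158]
[-0.0197  0.0001 -0.0197  0.0159]
```

The brass measures 0.2 to 15.9 mm in mould y, so the mould is fully closed. Now the release.

```bash
python3 - <<'E'
from h import *
X=-.280; Y=.0225
move_l(M(X,.0,.06),rot(TM),feed=.3)
print(move_l(M(X,.0,.030),feed=.1,until_force=8)); st()
command_gripper(.046,25); move_l(M(X,Y-.0225,.030),feed=.06); st('touch')
for g in (.040,.035,.031,.028,.025,.022,.020):
    command_gripper(g,25); move_l(M(X,Y-g/2,.030),feed=.06); st(g)
wsnap('w5.png')
s=cv2.cvtColor(cv2.imread('pics/w5.png'),cv2.COLOR_BGR2RGB)
snap('scene','s5.png'); c=cv2.imread('pics/s5.png')[130:280,260:400]
cv2.imwrite('pics/v5.png',np.hstack([cv2.imread('pics/w5.png')[:,100:540],cv2.resize(c,(360,400))]))
E
```

```text
False
 18.62 [0.4864 0.1114 0.0303] F [0.1 0.7 0.1] gap 0.0847 g 0.0
touch 19.34 [0.4861 0.1118 0.03  ] F [-0.5  0.5 -0.3] gap 0.0459 g 0.1
0.04 19.82 [0.4883 0.1123 0.0298] F [-1.3  0.8 -0.6] gap 0.0396 g 0.5
0.035 20.3 [0.4911 0.1126 0.03  ] F [-0.5  0.8  1.8] gap 0.0349 g 2.2
0.031 20.77 [0.4928 0.1126 0.0299] F [-0.1  0.3  1.8] gap 0.0312 g 1.2
0.028 21.24 [0.4945 0.1128 0.0299] F [0.8 1.  1.3] gap 0.0282 g 1.5
0.025 21.71 [0.4959 0.113  0.0299] F [1.2 0.3 0.3] gap 0.025 g 1.9
0.022 22.18 [0.4967 0.1132 0.0298] F [-1.   0.5  2. ] gap 0.022 g 2.0
0.02 22.64 [0.4979 0.1134 0.0298] F [-2.9  0.   1.9] gap 0.0202 g 2.2
```

View pics/v5.png

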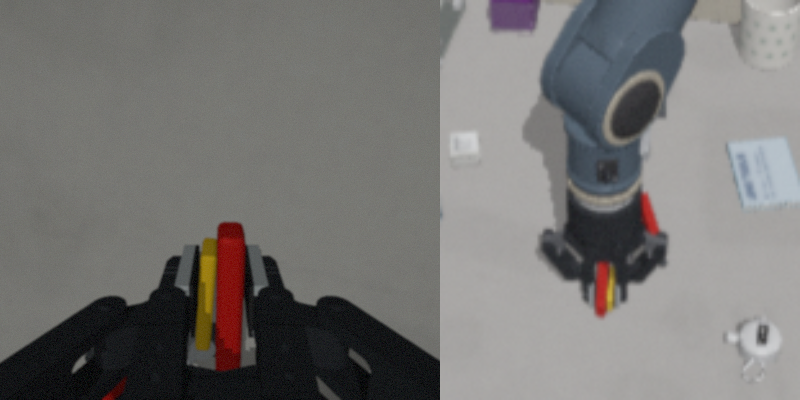

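Tail and handle are pinched together at crop (218,290), and the fixed handle has swung away (red at (115,390)), so the pliers have sprung open. Now I'll let go and look.

```bash
python3 - <<'E'
from h import *
command_gripper(.06); command_gripper(.085); st()
p=sense()['position']; move_l([p[0],p[1],.09],feed=.2)
move_l(M(-.17,.01,.24),feed=.3); wsnap('w6.png'); st()
E
```

```text
23.58 [0.4985 0.1136 0.03  ] F [ 0.1 -0.2 -0.8] gap 0.0848 g 0.0
 24.85 [0.5094 0.0052 0.2381] F [0.1 0.6 0.3] gap 0.0852 g 0.0
```

View pics/w6.png

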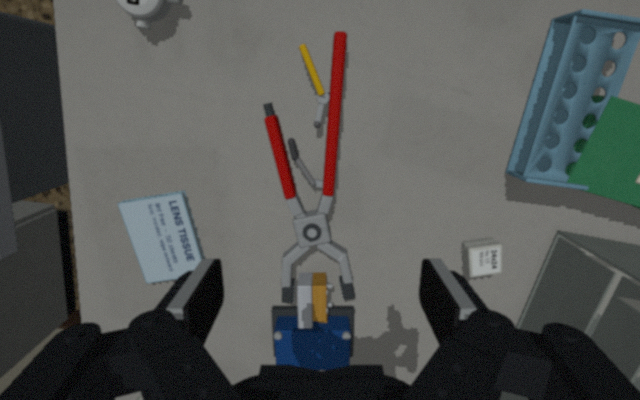

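The pliers are wide open, with the pivot at (313,232), fixed handle (268,115)-(291,195), and the mould shut at (313,298). Next I'll measure the head pose, grip it, lift it off and lay it down.

```bash
python3 - <<'E'
from h import *
np.set_printoptions(precision=4,suppress=True)
im=cv2.imread('pics/w6.png'); H,S,V=cv2.split(cv2.cvtColor(im,cv2.COLOR_BGR2HSV))
r_=((H<6)|(H>174))&(S>150); C=[]
for r in range(125,190,5):
    c=np.where(r_[r,255:303])[0]+255; C.append([c.mean(),r])
w=wray('w6.png',C,.022)[:,:2]; k=np.polyfit(w[:,1],w[:,0],1); a=-np.arctan(k[0])
p=wray('w6.png',[[313,232]],.026)[0,:2]; x=np.array([np.sin(a),-np.cos(a)]); y=np.array([np.cos(a),np.sin(a)])
print('heading',a,'pivot',p,'handle y own',((w-p)@y)[[0,-1]],((w-p)@x)[[0,-1]])
br=(H>8)&(H<25)&(S>110)
for r in (290,300,310):
    c=np.where(br[r,290:350])[0]+290; print('brass y',(wray('w6.png',[[c.min()-.5,r],[c.max()+.5,r]],.034)[:,:2]-OM)@YM)
assert abs(((w-p)@y).mean()+.014)<.003
P=list(p)
movep(P+[.09],rot(a)); print(move_l(P+[.029],feed=.12,until_force=8)); st('down')
command_gripper(.03,80); st('grip')
print(move_l(P+[.075],feed=.06,until_force=30)); st('lift')
Q=list(p-.09*XM)
move_l(Q+[.075],feed=.12); st('back')
print(move_l(Q+[.027],feed=.06,until_force=6)); st('low')
command_gripper(.06); command_gripper(.085); move_l(Q+[.11],feed=.2)
move_l(M(-.20,.0,.26),rot(TM),feed=.3); wsnap('w7.png'); st()
E
```

```text
heading 0.35409847596022015 pivot [ 0.511  -0.0624] handle y own [-0.0142 -0.0138] [-0.1165 -0.0546]
brass y [0.0004 0.0146]
brass y [0.0003 0.0147]
brass y [0.0003 0.0147]
False
down 26.21 [ 0.5117 -0.062   0.0298] F [0.3 0.7 0.7] gap 0.0849 g 0.0
grip 26.73 [ 0.5109 -0.0627  0.0297] F [-1.3 -1.1  6.5] gap 0.0344 g 81.0
False
lift 27.64 [ 0.5106 -0.0625  0.0748] F [-0.   0.2 -5.8] gap 0.0345 g 80.0
back 28.54 [0.4989 0.0259 0.0748] F [ 0.9  0.1 -5. ] gap 0.0346 g 80.0
True
low 29.26 [0.4982 0.0266 0.0297] F [-1.1 -0.4  5.4] gap 0.0346 g 81.5
 31.26 [0.4958 0.032  0.2582] F [ 0.5 -0.1 -0. ] gap 0.0848 g 0.0
```

View pics/w7.png

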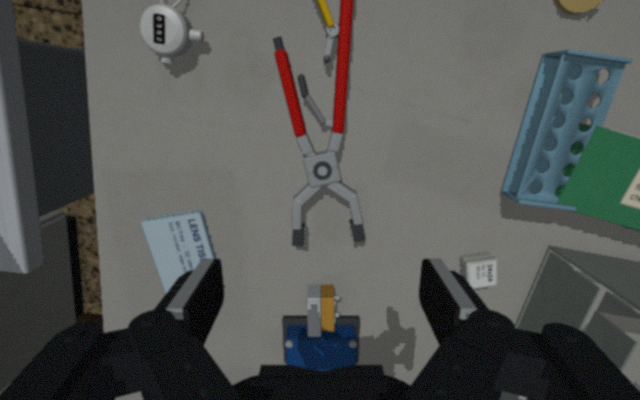

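The pliers lie flat and open with jaw tips at (298,238) and (357,232). They are about 5 cm clear of the shut mould (silver and brass flush at (321,305)), and the gripper is clear of everything.

```bash
python3 -c "
from rig import *
sleep(0.3); print(finish_job())"
```

```text
the job is handed in; nothing more can be done
None
```

The pliers closed the mould and stayed locked on it by themselves, then opened with the yellow release lever; they now lie flat and open about 5 cm clear of the shut mould, and the job was handed in at about 32 s.

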